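Seat a torch's tail cap, then back it off a quarter turn and hold it

ROBOT

A 6-joint arm with a two-finger parallel gripper is mounted at the origin on the work surface. World frame = base frame: x ahead of the robot, y to its left, z up, the work surface at z = 0. Lengths are in mm, angles in degrees, forces in N, time in s.
With the tool pointing down it reaches from about 350 to 850 mm from the base axis. Payload 8.1 kg.
Tool frame: the origin (TCP) lies at the very end of the fingers, on their centre line; the grasp point (between the pads) lies 19 mm behind it (manip.hold_point_z is the distance from the TCP to the grasp point, in mm); z points along the fingers, y is the direction in which the jaws open and shut (so a half turn about z gives the same grasp; the last joint's range is limited). The gripper opens to 93 mm and grips with 3 to 60 N. Pads are 15 mm wide; open, the fingers measure 128 mm over their backs; the gripper's body (75 mm by 188 mm) begins 65 mm behind the grasp point.
Start: joints at [66.669, 7.471, 85.268, -0, 87.261, -4.893], TCP at [189.743, 569.212, 218.635] pointing down, gripper open.
Joint ranges: [-169.43, 169.43], [-51.17, 129.36], [1.28, 143.12], [-76.62, 256.62], [0, 156.53], [-152.29, 152.29]. Speed limits (degrees/s): [136.94, 136.94, 159.86, 180, 180, 180].

INTERFACE

Orientations are given as [roll, pitch, yaw] about the fixed x, y, z axes, in that order (R = Rz(yaw) Ry(pitch) Rx(roll)).
In Python, from workcell import manip, viewer gives the robot as it stands.
- The arm moves only by the shell command python3 -m inch 'ROWS' [OPENING] [FORCE]. ROWS is JSON, a list of rows, each an object with "travel": the shift along the tool's x, y, z in m, a list of three; "roll": the turn about the tool's z in rad. A call has 1 to 12 rows; each row shifts and turns the commanded pose from where the row before left it, along the tool's axes as they then stand; what a row does not reach is not made up. A row lasts 1/8 s, in which the tool goes at most 62.5 mm and 10.7 degrees, less where a joint would pass 70% of its speed; a pose out of reach is approached as far as the arm can. A call with a gripper value outside its range is refused whole. OPENING is the finger opening in m, from 0 to 0.093, set as the call begins (- or left out, the last holds). The fingers move at their own pace and stop on an object; FORCE is the grip in N (left out, the last holds). Time passes only in rows, so rows that do not move let the fingers close. It gives the time, the measured TCP pose, the force and the opening at its end, in the units of the state.
- manip.read_state(): the state, without advancing time (a new reading comes with each control period).
- viewer.snapshot(name): name is "side" or "top" or "wrist"; returns a dict with "image" (420x560x3 uint8, red, green, blue), "camera_matrix" (3x3 intrinsics, pixels), "pose" (4x4, takes a point from camera to world coordinates); the wrist camera has in their place "hand_eye" (4x4, takes a point from camera to tool coordinates, whose origin is the TCP and whose axes are the flange's). Camera axes: x right, y up, looking along -z (the intrinsics and any distortion apply to the point x, -y, -z); pixel columns grow to the right and rows downward; lengths in mm; the calibration is good to about 2 mm. A picture is of the moment at which its call begins: read the wrist's pose just before it. There is no depth.
- manip.job_done(): hands the job in, once; it reports no verdict.
Trained networks look in a picture, given as the dict that the camera call returned (one of the last four; its "shot" number tells which), for a name from the list of things; names that differ only in an ending like _2 or _b are one class to them, and where a whole thing is asked for, a point or a joint stands for the part that bears it (a point fixed in the world has none). Each returns a list of dicts, best first, with "conf" (0 to 1); they miss things now and then, are a little off and sometimes report something else, mostly with a low value. They report only what shows in the picture. A call takes as long as a camera call. They do not tell look-alikes from the thing itself.
- viewer.spot_in(target, picture): "bbox" ([left, top, width, height] in pixels, round what is visible of it).
- viewer.outline_of(target, picture): "region" (420x560 bool, what is visible of it) and "bbox" ([left, top, width, height] in pixels, round what is visible of it).
The state is a dict: "time": time; "qpos": joint angles; "joint_velocities": joint speeds; "joint_efforts": joint torques, N m; "ee_pos": TCP position; "tool_rot": TCP orientation; "contact_force": force on the tool from outside, world axes, zero at the start; "ft_torque": the same for the moment, N m; "gripper_width": finger opening in mm.
Only numpy, scipy, OpenCV 4.12 (cv2) and the standard library are available. Lean on these libraries where they do the work, as an engineer would, in place of code of your own. Each camera call takes 0.05 s, during which the arm holds its last target.

TASK

On the repair table a torch stands head down in the blue clamp with its red tail cap loosely started on the thread. Screw the cap on clockwise until it bottoms out, then back it off a quarter turn so that the torch is locked out and cannot switch on in the post, and finish with the gripper still holding the cap there while the thread sealant grabs. Leave the other things on the table as they are.

Things in the scene. Friction and masses are not known exactly. Their poses are not given: they have to be found in the camera images.
- tail_cap (a joint): Angle of the red tail cap about its upright axis, rad: 0 = bottomed out (hard stop), negative = unscrewed by that much; clockwise from above raises it. Starts between -3.5 and -2.2, so it takes several grasps; at -4.2 it stops and does not come off. A quarter turn back from the stop is -1.57. Drags with 0.1 N m, stays where left, sinks 0.5 mm per rad.
- cap_grip (a point): Grip point on the red cap's axis, about 147 mm above the table, 16 mm above the cap's lower rim. The cap: ribbed red cylinder, 36 mm across (38 over the ribs), 30 mm high, black button in its top, free all round; grip it from above at any yaw. Axes turn with the cap: z up, white stripe at -x; bottomed out, the stripe is over the white line on the torch's tube and faces the clamp's -x.
- clamp: Blue clamp fixed to the table, base 130 x 110 x 12 mm, holding the torch (dark 30 mm tube) upright between jaws 78 mm high, which end 52 mm below the cap. Origin: on the table under the torch's and the cap's axis; z up, -x its front with a white mark on the base; the steel spindle sticks out to -y.
- spare_cap: Loose black cap of the same size as the red one (36 mm across, 30 mm high) standing on the table near the clamp; a bystander. Origin: centre of its underside.
- cell_a: Green battery cell, 18 mm across and 65 mm high, standing loose on end near the clamp; a bystander that tips easily. Origin: centre of its underside, z along the cell.
- cell_b: A second such green cell, standing; a bystander. Origin: centre of its underside, z along the cell.
- screwdriver: Red-handled screwdriver, 200 mm long, lying on the table beyond the clamp; a bystander. Origin: on the table under its middle, x towards its tip.
- tape: Roll of blue tape, 64 mm across and 18 mm high, lying flat; a bystander. Origin: centre of its underside.
- glue: White glue bottle with a red cap, 36 mm across and 100 mm high, standing; a bystander. Origin: centre of its underside, z up.
- wrench: Steel spanner, 180 mm long, lying flat; a bystander. Origin: on the table under its middle.
Not all that is in view belongs to the job. There is more than one size of the clamp; the one meant has the size given above.

How it is judged (in metres and radians):
On the way:
1. the tail cap is screwed on until it bottoms out (value of joint tail_cap above -0.07 rad), for 0.2 s.
At the end, for the whole second after the job is handed in: The cap has been bottomed out (within 4 degrees of the stop), then stands still a quarter turn back from the stop, give or take 18 degrees, and the fingers are still gripping it with more than 4 N, the grasp point within 28 mm of the cap's grip point (value of joint tail_cap between -1.88 and -1.26 rad and velocity of joint tail_cap between -0.1 and 0.1 rad/s and contact force between the fingers and tail_cap above 4 N and distance between the grasp point and cap_grip below 0.028 m); the arm keeps its last pose, push and grip.
It fails at once if another thing on the table is shifted by more than 30 mm, or a standing cell, cap or bottle is knocked over (distance of any of spare_cap, cell_a, cell_b, screwdriver, tape, glue, wrench from where it was at the start of the episode above 0.03 m or angle between any of cell_a, cell_b, spare_cap, glue's own z axis and vertical above 0.6 rad).
It also fails if it takes over 42 s, if anything falls off the work surface, if the arm or the gripper's body presses on something with over 40 N, if the wrist force passes 120 N, or if a joint passes its speed limit or range.

## Working session

There is one attempt and no reset: what is moved stays moved. The work goes in short steps, Python scripts to look and compute and a shell command to move; the robot and the scene stay as the last step left them, time stands still between calls to the robot, and variables do not carry over. Pictures are saved under pics/ and viewed, and the job is handed in when it is done.

```bash
ls; mkdir -p pics
cat > h.py <<'E'
import numpy as np, cv2
from workcell import manip, viewer
def snap(n,f):
    s=manip.read_state(); p=viewer.snapshot(n)
    cv2.imwrite('pics/'+f,cv2.cvtColor(p['image'],cv2.COLOR_RGB2BGR)); return s,p
E
python3 - <<'E'
from h import *
for n in('top','side','wrist'):
    s,p=snap(n,n+'1.png')
    print(n,p['camera_matrix'].tolist(),[ (k,np.round(p[k],3).tolist()) for k in p if k in('pose','hand_eye')],p.keys())
    for t in('tail_cap','clamp'):
        print(t,[(d['bbox'],round(d['conf'],2)) for d in viewer.spot_in(t,p)])
print(s)
E
```

```text
pics
top [[437.14922922067444, 0.0, 277.1541905075061], [0.0, 437.14922922067444, 206.40382012236438], [0.0, 0.0, 1.0]] [('pose', [[-0.004, 0.994, -0.107, 394.461], [-1.0, -0.001, 0.026, 6.043], [0.026, 0.107, 0.994, 1339.703], [0.0, 0.0, 0.0, 1.0]])] dict_keys(['image', 'camera_matrix', 'pose', 'shot'])
tail_cap [([221.4, 267.2, 9.0, 7.4], 0.61), ([227.5, 193.0, 18.0, 14.5], 0.58)]
clamp [([293.9, 205.9, 34.0, 32.2], 0.88), ([213.6, 182.9, 50.8, 49.9], 0.75), ([216.8, 252.8, 32.1, 35.6], 0.56), ([179.8, 188.5, 14.7, 16.3], 0.25)]
side [[473.50059235976886, 0.0, 273.78825747977754], [0.0, 473.50059235976886, 220.56017850966265], [0.0, 0.0, 1.0]] [('pose', [[0.999, 0.031, -0.041, 461.629], [-0.051, 0.508, -0.86, -1045.83], [-0.006, 0.861, 0.509, 715.69], [0.0, 0.0, 0.0, 1.0]])] dict_keys(['image', 'camera_matrix', 'pose', 'shot'])
tail_cap [([277.0, 179.8, 11.3, 16.0], 0.69), ([263.1, 244.3, 10.1, 10.4], 0.46), ([205.9, 194.4, 10.8, 12.6], 0.39)]
clamp [([248.6, 245.3, 45.6, 51.3], 0.87), ([197.5, 193.9, 32.5, 42.6], 0.69)]
wrist [[336.20807827640584, 0.0, 284.4837588450551], [0.0, 33
[... 249 characters left out ...]
_cap []
clamp []
{'time': 0.3, 'qpos': array([ 6.66699007e+01,  7.48692623e+00,  8.52893624e+01,  4.81427602e-05,
        8.72618987e+01, -4.89228320e+00]), 'joint_velocities': array([-0.1024355 , -0.19230412, -0.23698856,  0.01153166,  0.03128563,
       -0.05141493]), 'joint_efforts': array([-1.10035551e-03, -5.59038377e+01, -4.91258311e+01,  7.66123552e-02,
        2.91563384e-02, -1.18218013e-04]), 'ee_pos': array([189.65572586, 569.02424793, 218.263954  ]), 'tool_rot': array([-1.79961956e+02, -3.30462494e-03,  1.61562181e+02]), 'contact_force': array([-0.77250422,  0.15071168,  0.2964154 ]), 'ft_torque': array([ 0.01846581, -0.01771014, -0.01439456]), 'gripper_width': 93.17508211525474}
```

Run:
```python
import cv2
a=cv2.imread('pics/top1.png')[150:330,140:380]; cv2.imwrite('pics/top1c.png',cv2.resize(a,None,fx=3.3,fy=3.3,interpolation=2))
a=cv2.imread('pics/side1.png')[140:340,160:400]; cv2.imwrite('pics/side1c.png',cv2.resize(a,None,fx=3,fy=3,interpolation=2))
```

```text
(no output)
```

View pics/top1c.png

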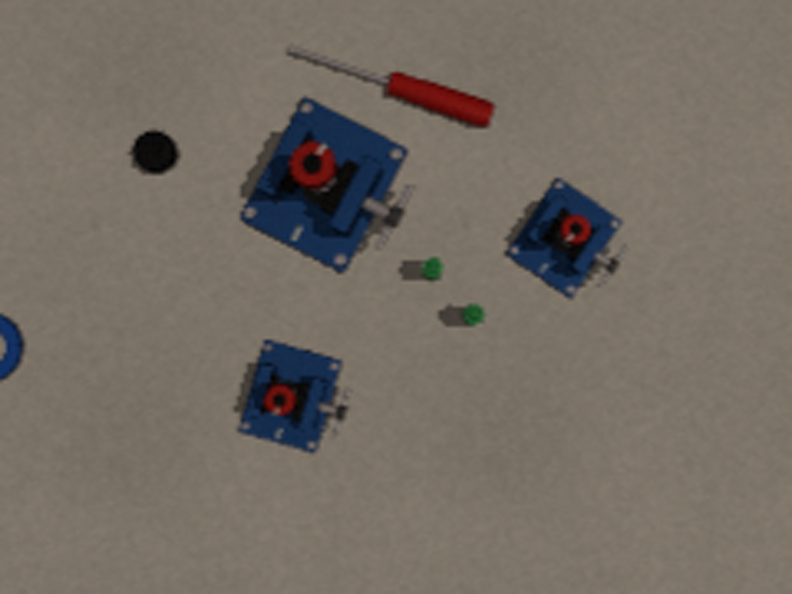

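View pics/side1c.png

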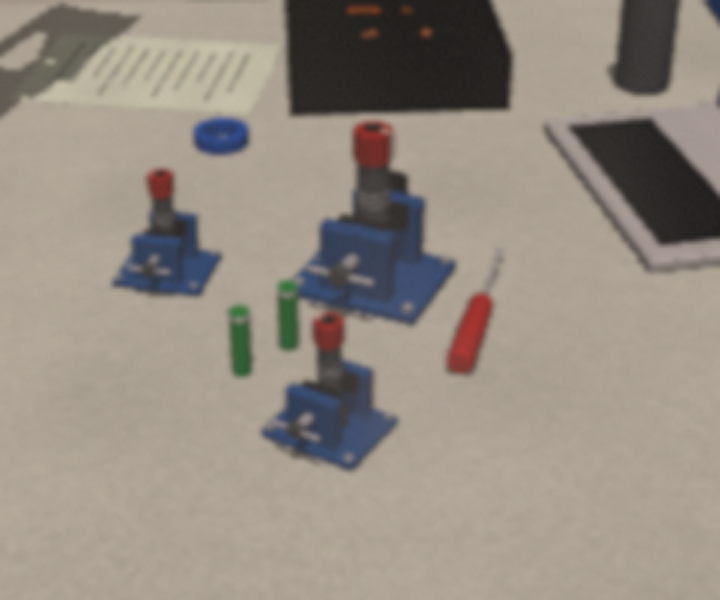

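View pics/top1.png

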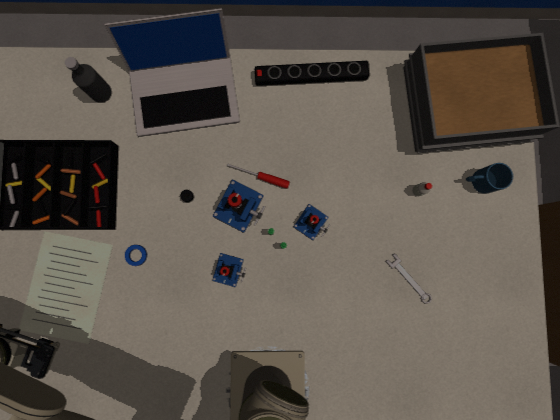

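```bash
cat >> h.py <<'E'
def ray(p,u,v,s=None):
    K=p['camera_matrix']; d=np.array([(u-K[0,2])/K[0,0],-(v-K[1,2])/K[1,1],-1.]); 
    T=np.array(p['pose']) if 'pose' in p else tool(s)@np.array(p['hand_eye'])
    return T[:3,3],T[:3,:3]@d
def tool(s):
    from scipy.spatial.transform import Rotation as R
    T=np.eye(4);T[:3,:3]=R.from_euler('xyz',s['tool_rot'],degrees=True).as_matrix();T[:3,3]=s['ee_pos'];return T
def atz(p,u,v,z,s=None):
    o,d=ray(p,u,v,s); return o+d*(z-o[2])/d[2]
E
python3 - <<'E'
from h import *
s,p=snap('top','top2.png')
c=lambda x,y:(140+x/3.3,150+y/3.3)
cap=atz(p,*c(314,165),162); mark=atz(p,*c(296,234),12)
print('cap',cap,'mark',mark)
for q in[(305,100),(405,152),(345,268),(242,215)]: print(atz(p,*c(*q),12))
s2,p2=snap('side','side2.png')
o1,d1=ray(p,*c(314,165)); u,v=160+372/3,140+128/3
o2,d2=ray(p2,u,v)
A=np.stack([d1,-d2],1);t=np.linalg.lstsq(A,o2-o1,rcond=None)[0]
print(o1+d1*t[0],o2+d2*t[1])
st=atz(p,*c(320,150),162); print('stripe ang',np.degrees(np.arctan2(*(st-cap)[1::-1])),'mark ang',np.degrees(np.arctan2(*(mark-cap)[1::-1])))
E
```

```text
cap [538.57749035  88.93652768 162.        ] mark [492.99472427 115.6250897   12.        ]
[617.80064067 108.21808691  12.        ]
[569.00257184  15.3452255   12.        ]
[461.59688222  70.48982815  12.        ]
[510.62999968 165.34193685  12.        ]
[538.7917766   89.05978145 160.24888422] [543.52810195  88.99927058 160.82421525]
stripe ang -21.314980235268077 mark ang 149.65116504341307
```

```bash
python3 -m inch '[{"travel":[-0.040,-0.029,0],"roll":0},{"travel":[-0.040,-0.029,0],"roll":0},{"travel":[-0.040,-0.029,0],"roll":0},{"travel":[-0.040,-0.029,0],"roll":0},{"travel":[-0.040,-0.029,0],"roll":0},{"travel":[-0.040,-0.029,0],"roll":0},{"travel":[-0.040,-0.029,0],"roll":0},{"travel":[-0.040,-0.029,0],"roll":0},{"travel":[-0.040,-0.029,0],"roll":0},{"travel":[-0.040,-0.029,0],"roll":0},{"travel":[-0.040,-0.029,0],"roll":0},{"travel":[-0.040,-0.029,0],"roll":0}]' 0.093 40
python3 -m inch '[{"travel":[0,0,0],"roll":-0.18},{"travel":[0,0,0],"roll":-0.18},{"travel":[0,0,0],"roll":-0.18},{"travel":[0,0,0],"roll":-0.18},{"travel":[0,0,0],"roll":-0.18},{"travel":[0,0,0],"roll":-0.18},{"travel":[0,0,0],"roll":-0.18},{"travel":[0,0,0],"roll":-0.1},{"travel":[0,0,0],"roll":0}]'
python3 - <<'E'
from h import *
s,p=snap('wrist','wr2.png'); print(s['ee_pos'],s['tool_rot'],s['qpos'])
for t in('tail_cap','clamp'):
    print(t,[(d['bbox'],round(d['conf'],2)) for d in viewer.spot_in(t,p)])
E
```

```text
time: 2.05
ee_pos: [535.9, 85.8, 218.9]
tool_rot: [180.0, 0.0, 161.6]
contact_force: [-0.3, 0.7, 0.0]
gripper_width: 93.1
time: 3.18
ee_pos: [535.1, 87.3, 218.7]
tool_rot: [-180.0, 0.0, -120.6]
contact_force: [0.2, 0.8, 0.8]
gripper_width: 93.1
[535.05939457  87.2603516  218.73270953] [-1.79992291e+02  4.19903528e-03 -1.20557258e+02] [ 3.84394206e+00 -1.50636675e+00  9.45485462e+01 -8.92192563e-04
  8.69490873e+01 -1.45598752e+02]
tail_cap [([480.4, 105.8, 42.3, 31.8], 0.88), ([250.0, 193.9, 54.9, 56.7], 0.73)]
clamp [([404.0, 60.7, 122.2, 100.1], 0.89), ([165.3, 2.7, 87.2, 11.7], 0.78), ([220.7, 111.7, 119.5, 141.7], 0.71), ([311.1, 283.6, 29.3, 21.7], 0.31)]
```

View pics/wr2.png

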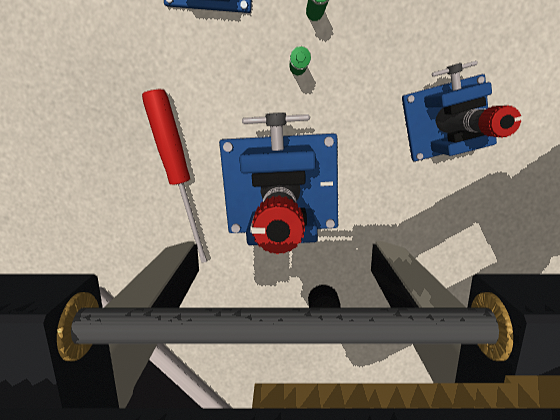

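Run:
```python
from h import *
s,p=snap('wrist','wr3.png')
im=p['image'][190:270,230:340]; cv2.imwrite('pics/wr3c.png',cv2.resize(im[:,:,::-1],None,fx=7,fy=7,interpolation=2))
T=tool(s)
for z in(160,163):
    c=atz(p,277.5,231,z,s); print(c, np.linalg.inv(T)@np.append(c,1))
c=atz(p,277.5,231,162,s);st=atz(p,257,231,162,s);print(np.degrees(np.arctan2(*(st-c)[1::-1])))
m=atz(p,327,184,12,s);print('mark',m)
q=[atz(p,*x,12,s) for x in[(220,137),(336,134)]];print(q,np.linalg.norm(q[0]-q[1]),np.degrees(np.arctan2(*(q[1]-q[0])[1::-1])))
```

```text
[543.3740181   91.15929505 160.        ] [-7.56824586 -5.20807537 58.67143879  1.        ]
[542.76507707  90.25079532 163.        ] [-6.47631924 -5.14714508 55.67141135  1.        ]
-30.63971188706859
mark [496.22492624 116.11200999  12.        ]
[array([571.45074974,  10.90946919,  12.        ]), array([461.21831809,  72.41655435,  12.        ])] 126.23117885101787 150.83951796610197
```

View pics/wr3c.png

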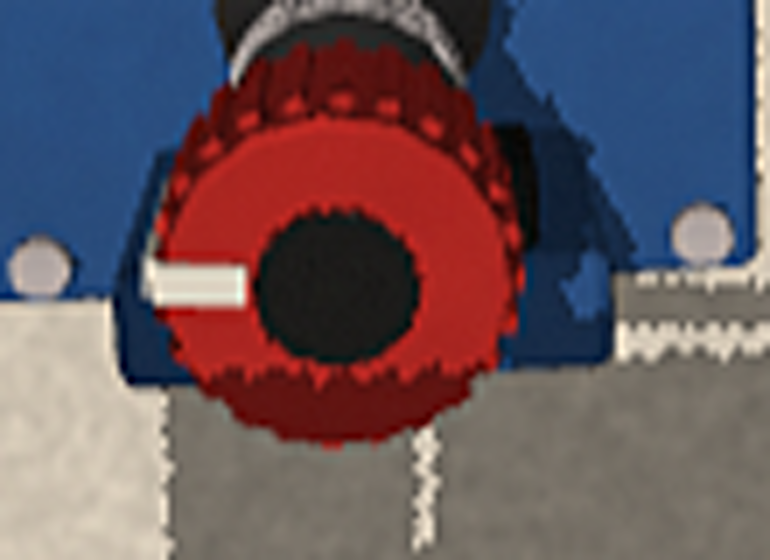

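```bash
python3 -m inch '[{"travel":[-0.006,-0.005,0],"roll":0},{"travel":[0,0,0.03],"roll":0},{"travel":[0,0,0.03],"roll":0},{"travel":[0,0,0.028],"roll":0},{"travel":[0,0,0],"roll":0},{"travel":[0,0,0],"roll":0}]' 0.093 25
python3 -m inch '[{"travel":[0,0,0],"roll":0},{"travel":[0,0,0],"roll":0},{"travel":[0,0,0],"roll":0},{"travel":[0,0,0],"roll":0},{"travel":[0,0,0],"roll":0}]' 0.045 25
python3 - <<'E'
from h import *
s,p=snap('wrist','wr4.png'); print(s['ee_pos'],s['tool_rot'],s['qpos'],s['contact_force'])
E
```

```text
time: 4.12
ee_pos: [543.2, 90.0, 131.8]
tool_rot: [-179.9, 0.0, -120.5]
contact_force: [-0.3, -0.3, -0.4]
gripper_width: 92.9
time: 4.75
ee_pos: [542.4, 89.9, 130.6]
tool_rot: [180.0, -0.0, -120.5]
contact_force: [-0.5, 0.0, -0.5]
gripper_width: 48.2
[542.36101472  89.87324088 130.64433383] [ 1.79998018e+02 -2.40269845e-03 -1.20518676e+02] [ 4.06560790e+00  3.10240364e+00  9.92498085e+01 -8.73421246e-04
  7.76507833e+01 -1.45415529e+02] [-0.49068244  0.0062946  -0.4554437 ]
```

View pics/wr4.png

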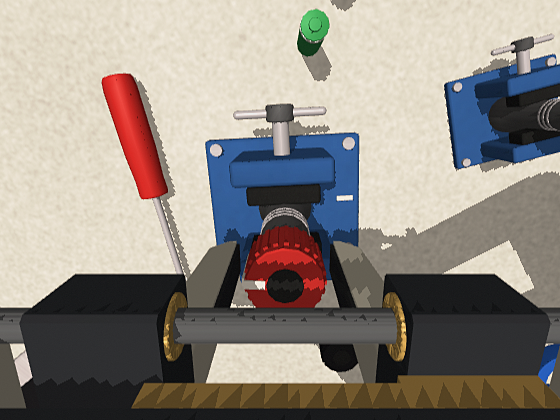

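The cap (centre ~285,287) sits centred between the fingers, clear of everything. Closing.

```bash
python3 -m inch '[{"travel":[0,0,0],"roll":0},{"travel":[0,0,0],"roll":0},{"travel":[0,0,0],"roll":0},{"travel":[0,0,0],"roll":0}]' 0 25
python3 -m inch '[{"travel":[0,0,0],"roll":0.1},{"travel":[0,0,0],"roll":0.1},{"travel":[0,0,0],"roll":0.1},{"travel":[0,0,0],"roll":0.1},{"travel":[0,0,0],"roll":0}]'
python3 - <<'E'
from h import *
s,p=snap('wrist','wr5.png'); print(s['qpos'],s['contact_force'],s['ft_torque'])
E
```

```text
time: 5.3
ee_pos: [542.3, 89.9, 130.6]
tool_rot: [180.0, -0.0, -120.5]
contact_force: [-0.3, 0.5, 0.3]
gripper_width: 35.7
time: 5.92
ee_pos: [542.4, 89.8, 130.5]
tool_rot: [180.0, -0.0, -143.4]
contact_force: [-0.2, 0.5, -1.8]
gripper_width: 35.4
[ 4.06296695e+00  3.11547223e+00  9.92560926e+01 -3.46485716e-03
  7.76338025e+01 -1.22531185e+02] [-0.17786084  0.45361695 -1.79860187] [ 0.03976776 -0.06571266 -0.10281304]
```

View pics/wr5.png

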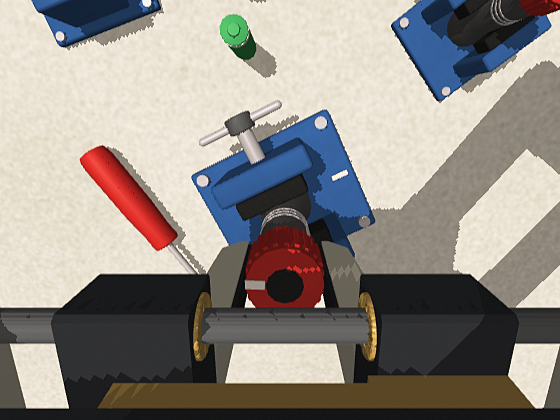

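The stripe is still at the left in the tool view, so the cap turns with the gripper. Continuing.

```bash
python3 -m inch '[{"travel":[0,0,0.0001],"roll":0.18},{"travel":[0,0,0.0001],"roll":0.18},{"travel":[0,0,0.0001],"roll":0.18},{"travel":[0,0,0.0001],"roll":0.18},{"travel":[0,0,0.0001],"roll":0.18},{"travel":[0,0,0.0001],"roll":0.18},{"travel":[0,0,0.0001],"roll":0.18},{"travel":[0,0,0.0001],"roll":0.18},{"travel":[0,0,0.0001],"roll":0.18},{"travel":[0,0,0.0001],"roll":0.18},{"travel":[0,0,0.0001],"roll":0.18},{"travel":[0,0,0.0001],"roll":0}]'
python3 - <<'E'
from h import *
s,p=snap('wrist','wr6.png'); print(s['qpos'],s['contact_force'],s['ft_torque'])
E
```

```text
time: 7.48
ee_pos: [542.2, 89.5, 129.4]
tool_rot: [-180.0, 0.0, 103.3]
contact_force: [-0.9, -3.1, 0.9]
gripper_width: 35.8
[ 4.04919920e+00  3.16661833e+00  9.93199722e+01 -3.73523543e-02
  7.75405780e+01 -9.21440789e+00] [-0.87381199 -3.09994201  0.93664529] [-0.51287133  0.2803235  -0.08949612]
```

View pics/wr6.png

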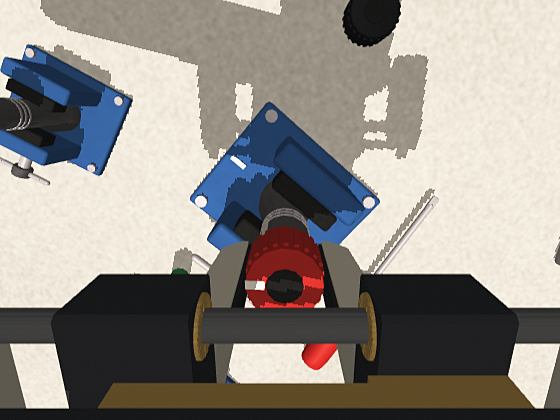

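Stripe is still at the left of the tool view (~255,285), about 40° short of the clamp's front mark.

```bash
python3 -m inch '[{"travel":[0,0,0.00005],"roll":0.1},{"travel":[0,0,0.00005],"roll":0.1},{"travel":[0,0,0.00005],"roll":0.1},{"travel":[0,0,0.00005],"roll":0.1},{"travel":[0,0,0.00005],"roll":0.1},{"travel":[0,0,0],"roll":0.1}]'
python3 -c "
from h import *
s=manip.read_state();print(s['tool_rot'],s['ft_torque'],s['joint_efforts'])"
python3 -m inch '[{"travel":[0,0,0],"roll":0.04},{"travel":[0,0,0],"roll":0.04},{"travel":[0,0,0],"roll":0.04}]'
python3 -c "
from h import *
s=manip.read_state();print(s['tool_rot'],s['ft_torque'],s['joint_efforts'])"
```

```text
time: 8.28
ee_pos: [542.1, 89.5, 129.1]
tool_rot: [-180.0, 0.1, 68.9]
contact_force: [-1.7, -2.2, -0.1]
gripper_width: 35.6
[-1.79975052e+02  5.32516977e-02  6.88797171e+01] [-0.63631843  0.40003602  0.11218182] [  1.36127841 -50.30565977 -48.21258187   1.1260841   -0.79678718
  -1.56085309]
time: 8.65
ee_pos: [542.1, 89.5, 129.1]
tool_rot: [-180.0, 0.1, 62.1]
contact_force: [-1.5, -3.2, 0.3]
gripper_width: 35.5
[-1.79980542e+02  6.04913253e-02  6.21355397e+01] [-0.58373102  0.45825693  0.66822859] [ 8.83236229e-01 -5.03517902e+01 -4.82446611e+01  1.24320444e+00
 -7.96264764e-01 -4.15021135e-02]
```

```bash
python3 -m inch '[{"travel":[0,0,0],"roll":0.04},{"travel":[0,0,0],"roll":0.04},{"travel":[0,0,0],"roll":0.04},{"travel":[0,0,0],"roll":0}]'
python3 - <<'E'
from h import *
s,p=snap('wrist','wr7.png'); print(s['qpos'],s['tool_rot'],s['ft_torque'],s['joint_efforts'])
E
```

```text
time: 9.15
ee_pos: [542.5, 90.2, 129.2]
tool_rot: [180.0, -0.0, 55.3]
contact_force: [0.9, 0.8, -1.4]
gripper_width: 35.4
[4.08442596e+00 3.18205442e+00 9.93195192e+01 1.47776233e-02
 7.74758328e+01 3.88023772e+01] [ 1.79991433e+02 -2.54010446e-02  5.52788490e+01] [-0.00655386  0.03364871  0.49860467] [ -0.6046658  -50.60216904 -47.49812007   0.0952723    0.16698238
   0.89977797]
```

View pics/wr7.png

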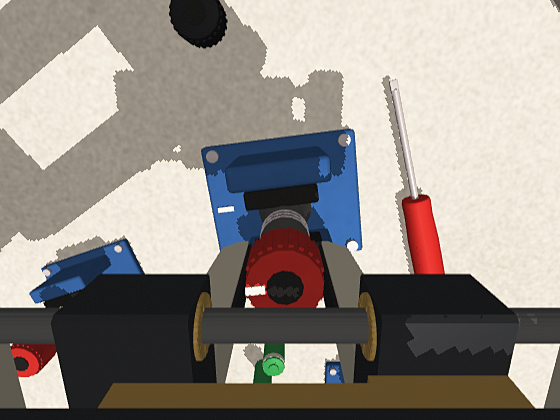

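```bash
cat >> h.py <<'E'
def stripe(p,s,ctr_uv,z=161,f=None):
    im=p['image'].astype(int); x0,y0=int(ctr_uv[0]),int(ctr_uv[1])
    m=np.zeros(im.shape[:2],bool); m[y0-45:y0+22,x0-42:x0+38]=1
    w=m&(im.min(2)>150)
    v,u=np.nonzero(w)
    return len(u),u.mean(),v.mean()
E
python3 - <<'E'
from h import *
s,p=snap('wrist','wr8.png')
a=cv2.imread('pics/wr8.png')[220:320,230:340];b=cv2.imread('pics/wr6.png')[220:320,230:340]
cv2.imwrite('pics/c8.png',cv2.resize(np.hstack([b,a]),None,fx=3.6,fy=3.6,interpolation=2))
print(s['ft_torque'])
E
```

```text
[ 0.02406212 -0.03694521  0.50764289]
```

View pics/c8.png

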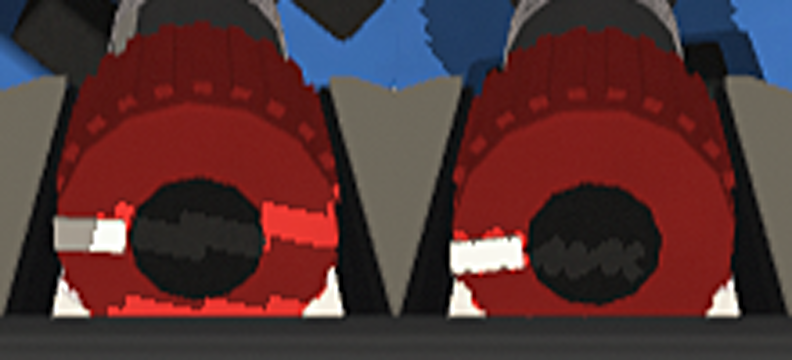

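The stripe slipped ~7° in the grip against a moment of 0.5–0.67 N·m (normal drag is 0.1), and it now points at ~152°, along the clamp's front at ~151°. The cap has bottomed out. Backing off 90°.

```bash
python3 -m inch '[{"travel":[0,0,-0.00007],"roll":-0.14},{"travel":[0,0,-0.00007],"roll":-0.16},{"travel":[0,0,-0.00007],"roll":-0.16},{"travel":[0,0,-0.00007],"roll":-0.16},{"travel":[0,0,-0.00007],"roll":-0.16},{"travel":[0,0,-0.00007],"roll":-0.16},{"travel":[0,0,-0.00007],"roll":-0.16},{"travel":[0,0,-0.00007],"roll":-0.16},{"travel":[0,0,-0.00007],"roll":-0.16},{"travel":[0,0,-0.00007],"roll":-0.16},{"travel":[0,0,0],"roll":0},{"travel":[0,0,0],"roll":0}]'
python3 - <<'E'
from h import *
s,p=snap('wrist','wr9.png')
a=p['image'][220:320,230:340,::-1];b=cv2.imread('pics/wr8.png')[220:320,230:340]
full=cv2.imread('pics/wr9.png')
cv2.imwrite('pics/c9.png',cv2.resize(np.hstack([b,a]),None,fx=3.6,fy=3.6,interpolation=2))
print(s['qpos'],s['tool_rot'],s['ft_torque'],s['contact_force'])
E
```

```text
time: 10.75
ee_pos: [541.8, 90.0, 129.8]
tool_rot: [-180.0, -0.1, 145.4]
contact_force: [-5.8, 1.2, 3.0]
gripper_width: 35.5
[ 4.07484130e+00  3.13303887e+00  9.93070898e+01  1.49134104e-02
  7.76378947e+01 -5.12819510e+01] [-1.79962560e+02 -6.99858989e-02  1.45353567e+02] [0.05177858 0.98306026 0.05654355] [-5.82769584  1.21851016  2.96166199]
```

View pics/c9.png

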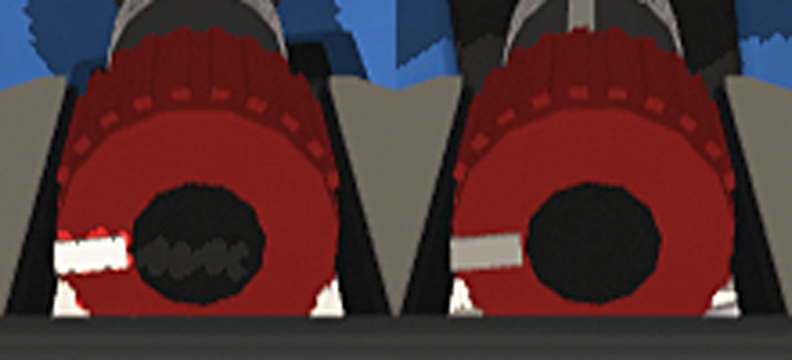

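View pics/wr9.png

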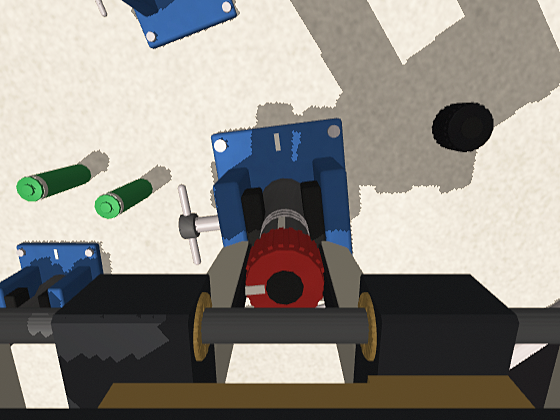

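The cap turned back with the gripper without slipping. Its stripe (256,289) is a quarter turn counter-clockwise from the clamp's mark (277,141), and the cells and spare cap are standing. Now a final overview, then I'll hand in.

```bash
python3 -m inch '[{"travel":[0,0,0],"roll":0},{"travel":[0,0,0],"roll":0}]'
python3 - <<'E'
from h import *
s,p=snap('side','side9.png'); print(s['joint_velocities'],s['tool_rot'],s['contact_force'],s['gripper_width'])
E
```

```text
time: 11.05
ee_pos: [541.8, 90.0, 129.8]
tool_rot: [-180.0, -0.1, 145.3]
contact_force: [-5.8, 0.5, 3.4]
gripper_width: 35.5
[ 0.0049421   0.07448493  0.03228619  0.05285785 -0.10485659  0.08486592] [-1.79961434e+02 -7.12419128e-02  1.45349120e+02] [-5.81771657  0.49630609  3.36691714] 35.5197675803356
```

View pics/side9.png

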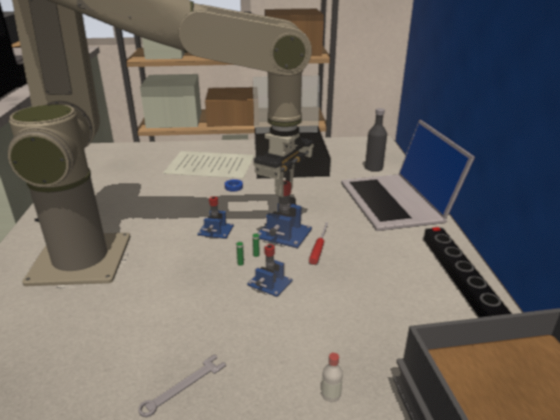

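The gripper holds the cap on the large clamp (~288,190). Cells, glue, tape, screwdriver and wrench look undisturbed.

```bash
python3 -c "
from workcell import manip
print(manip.job_done())"
```

```text
the job is handed in; nothing more can be done
None
```

I screwed the red cap on the large clamp clockwise to its stop, backed it off about 90°, and handed the job in at about 11 s with the gripper still holding it. No verdict was reported.

- **Bottoming out:** I turned the gripper about 184° in one grasp at a set grip of 25 N. At the end the moment rose from about 0.1 to 0.5–0.67 N·m and the cap slipped about 7° in the jaws. Its stripe then pointed at about 152°, against about 151° for the clamp's front.
- **Back-off:** I turned the gripper back 90°, and the stripe did not shift in the jaws. That puts the cap at about -1.57 rad, within a few degrees, judged from the picture and the gripper angle.
- **Holding:** The arm was still at the last reading, with the jaws at 35.5 mm on the cap. The grasp point was about 149 mm up and within about 3 mm of the cap's axis.
- **Other things on the table:** In the final wrist and side pictures everything stood where it had been, though I did not measure shifts.
- **Disagreement:** The side and top cameras differed by about 5 mm on the cap's position. I relied mainly on the wrist camera. A steady side force of about 6 N remained after the back-off.

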